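# Switch off the narrow UV steriliser and pop its lid ajar

### The arm

A 7-joint arm with a two-finger parallel gripper is mounted at the origin on the work surface. World frame = base frame: x ahead of the robot, y to its left, z up, the work surface at z = 0. Lengths are in m, angles in rad, forces in N, time in s.
With the tool pointing down it reaches from about 0.425 to 0.95 m from the base axis. Payload 4.7 kg.
Tool frame: the origin (TCP) lies midway between the tips of the shut fingers; the grasp point (between the pads) lies 19 mm behind it; z points along the fingers, y is the direction in which the jaws open and shut (so a half turn about z gives the same grasp; the last joint's range is limited). The gripper opens to 87 mm and grips with 3 to 60 N. Pads are 19 mm wide; open, the fingers measure 117 mm over their backs; the gripper's body (75 mm by 190 mm) begins 51 mm behind the grasp point.
Start: joints at [-1.317, 0.469, -0.049, 1.532, 0.024, 1.141, -0.082], TCP at [0.188, 0.648, 0.223] pointing down, gripper open.
Joint ranges: [-2.59, 2.59], [-0.33, 1.99], [-1.39, 1.29], [0.1, 2.45], [-1.04, 4.18], [0.21, 1.99], [-2.66, 2.66]. Speed limits (rad/s): [2.57, 2.57, 3.14, 3.14, 3.14, 3.14, 3.14].

### API

Orientations are given as a unit quaternion [w, x, y, z].
In Python, from plant import get_obs, optics, ticket gives the robot as it stands.
- The arm moves only by the tool apply_moves, never from a script. Its argument "targets" is a list of rows, each an object with "travel": the shift along the world's x, y, z in cm, a list of three; "spin": the turn about the world's z in degrees; "claw": the opening in per cent of the stroke, from 0 (shut) to 100 (fully open). A call has 1 to 8 rows; each row shifts and turns the commanded pose from where the row before left it; what a row does not reach is not made up. A row lasts 1/12 s, in which the tool goes at most 41.7 mm and 7.16 degrees, less where a joint would pass 70% of its speed; a pose out of reach is approached as far as the arm can. A call with a gripper value outside its range is refused whole. The fingers move at their own pace and stop on an object; "newtons" is the grip in N (left out, the last holds). Time passes only in rows, so rows that do not move let the fingers close. It gives the time, the measured TCP pose, the force and the opening at its end, in the units of the state.
- get_obs(): the state, without advancing time (a new reading comes with each control period).
- optics.camera(name): name is "side" or "top" or "wrist"; returns a dict with "color" (384x512x3 uint8, red, green, blue), "fx", "fy", "cx", "cy" (pixels), "origin" and "attitude" of the camera in the world; the wrist camera has in their place "hand_eye" (4x4, takes a point from camera to tool coordinates, whose origin is the TCP and whose axes are the flange's). Camera axes: x right, y down, z forward; pixel columns grow to the right and rows downward; lengths in m; the calibration is good to about 2 mm. A picture is of the moment at which its call begins: read the wrist's pose just before it. There is no depth.
- ticket.sign_off(): hands the job in, once; it reports no verdict.
The state is a dict: "clock": time; "joints": joint angles; "joint_vel": joint speeds; "joint_torque": joint torques, N m; "eef_pos": TCP position; "ee_rot": TCP orientation; "ft_force": force on the tool from outside, world axes, zero at the start; "ft_torque": the same for the moment, N m; "opening": opening from 0.0 (shut) to 1.0 (fully open).
Only numpy, scipy, OpenCV 4.12 (cv2) and the standard library are available. Lean on these libraries where they do the work, as an engineer would, in place of code of your own. Each camera call takes 0.05 s, during which the arm holds its last target. There are 200 camera calls.

### The job

The narrower of the two UV sterilisers has finished: push its toggle lever all the way over to the other side (from right to left as one faces its front) to switch the lamp off, and only then press down the front edge of that machine's lid at its touch patch and let go, so that the catch releases and the spring leaves the lid standing ajar. Only touch and push: do not grip or lift anything, do not operate the wider steriliser, and leave everything else where it stands.

Things in the scene. Friction and masses are not known exactly. Their poses are not given: they have to be found in the camera images.
- narrow: the narrow UV steriliser (the one to be opened), a fixed white box 130 mm wide (y). Origin on the bench under its middle; x from its front (lever side, towards the robot) to its back, y left as one faces its front, z up. Front console x -115 to -51 mm, 30 mm high; behind it a chamber x -50 to +90, 100 mm high, under a flat grey lid 137 mm long, 128 wide, 10 thick, its top at 116 mm when shut
- narrow_lid (a joint): lid angle, rad: 0 shut on its catch, up is positive; hinge along y at x +85, z 106 mm. Can be pressed to a hard stop at -0.045 (6 mm at the free front edge). 4 mm or more trips the catch (resists with 2-3 N for 2 mm, then 5-8 N to the stop: press to the stop); let go, it springs up to 0.45 and rests ajar, free edge 60 mm higher. Pulling up does not free it
- narrow_lid_press (a point): point on top of the lid, on the 22 x 50 mm black rubber touch patch at the middle of its free edge, 18 mm in from the edge, (-34, 0, 117) mm in the machine's frame when shut; moves with the lid
- narrow_lever (a joint): lamp switch lever, rad: near 0 leaning to the machine's -y (right as one faces its front), lamp on; 1.0 leaning fully to +y (left), lamp off, hard stops at both ends; stays where it is left; about 1 to 2 N at the ball moves it
- narrow_lever_tip (a point): centre of the lever's black ball, 26 mm across; the lever is a 10 mm steel rod and swings in the machine's y-z plane about a pivot at (-85, 0, 52) mm in the machine's frame, ball centre 60 mm from the pivot: (-85, -29, 105) at 0 and (-85, +29, 105) at 1.0
- wide: the wide UV steriliser (to be left alone), a fixed white box 210 mm wide (y). Origin on the bench under its middle; x from its front (lever side, towards the robot) to its back, y left as one faces its front, z up. Front console x -115 to -51 mm, 30 mm high; behind it a chamber x -50 to +90, 100 mm high, under a flat grey lid 137 mm long, 208 wide, 10 thick, its top at 116 mm when shut
- wide_lid (a joint): lid angle, rad: 0 shut on its catch, up is positive; hinge along y at x +85, z 106 mm. Can be pressed to a hard stop at -0.045 (6 mm at the free front edge). 4 mm or more trips the catch (resists with 2-3 N for 2 mm, then 5-8 N to the stop: press to the stop); let go, it springs up to 0.45 and rests ajar, free edge 60 mm higher. Pulling up does not free it
- wide_lid_press (a point): point on top of the lid, on the 22 x 50 mm black rubber touch patch at the middle of its free edge, 18 mm in from the edge, (-34, 0, 117) mm in the machine's frame when shut; moves with the lid
- wide_lever (a joint): lamp switch lever, rad: near 0 leaning to the machine's -y (right as one faces its front), lamp on; 1.0 leaning fully to +y (left), lamp off, hard stops at both ends; stays where it is left; about 1 to 2 N at the ball moves it
- wide_lever_tip (a point): centre of the lever's black ball, 26 mm across; the lever is a 10 mm steel rod and swings in the machine's y-z plane about a pivot at (-85, 0, 52) mm in the machine's frame, ball centre 60 mm from the pivot: (-85, -29, 105) at 0 and (-85, +29, 105) at 1.0
- burjar_mid (a point): bystander, to be left where it is: small glass jar with a steel cap, 44 mm across, 60 mm high, standing between the two sterilisers; the point is on its upright centre line, 30 mm above its underside
- handpiece_mid (a point): bystander, to be left where it is: steel dental handpiece lying on the bench, 100 x 18 x 16 mm; the point is on its upright centre line, 8 mm above its underside
- tray_mid (a point): bystander, to be left where it is: shallow steel tray, 130 x 90 x 22 mm; the point is on its upright centre line, 11 mm above its underside
- spray_mid (a point): bystander, to be left where it is: white round bottle 52 mm across, 130 mm high; the point is on its upright centre line, 65 mm above its underside
- cassette_mid (a point): bystander, to be left where it is: flat steel instrument cassette, 140 x 80 x 28 mm; the point is on its upright centre line, 14 mm above its underside

How it is judged:
By the outcome, as a careful person would: the job done as asked, in the order asked, and still so for the second after the job is handed in, with the robot touching nothing.
It also fails if it takes over 38 s, if anything falls off the work surface, if the arm or the gripper's body presses on something with over 40 N, if the wrist force passes 120 N, or if a joint passes its speed limit or range.

## Working session

There is one attempt and no reset: what is moved stays moved. The work goes in short steps, Python scripts to look and compute and a tool call to move; the robot and the scene stay as the last step left them, time stands still between calls to the robot, and variables do not carry over. Pictures are saved under pics/ and viewed, about 8 in all and at most 12, crops included, and the job is handed in when it is done.

Besides the shell and the picture viewer there is one more tool, called after "Emit:" by a JSON object that holds its "api" and its "payload". apply_moves: Moves the arm, as the interface text tells. Its arguments: {"type":"object","properties":{"targets":{"type":"array"},"newtons":{"type":"number"}},"required":["targets"]}

```bash
mkdir -p pics; python3 - <<'E'
from plant import get_obs, optics
import cv2,numpy as np
o=get_obs();print({k:np.round(v,3).tolist() for k,v in o.items() if k in('clock','eef_pos','ee_rot','ft_force','opening')})
for n in('top','side'):
    c=optics.camera(n);cv2.imwrite(f'pics/{n}0.png',c['color'][:,:,::-1])
    print(n,{k:np.round(v,4).tolist() for k,v in c.items() if k!='color'})
E
```

```text
{'clock': 0.0, 'eef_pos': [0.188, 0.648, 0.221], 'ee_rot': [-0.0, 0.141, 0.99, -0.001], 'ft_force': [0.333, 0.475, 0.189], 'opening': 1.002}
top {'fx': 432.4135, 'fy': 432.4135, 'cx': 248.7027, 'cy': 187.4232, 'origin': [0.3327, -0.0048, 1.4878], 'attitude': [0.0586, -0.6951, 0.7141, -0.0583]}
side {'fx': 431.8277, 'fy': 431.8277, 'cx': 254.2055, 'cy': 191.2935, 'origin': [-0.002, -0.7447, 0.8538], 'attitude': [-0.401, 0.8561, -0.2974, 0.1336]}
```

View pics/top0.png

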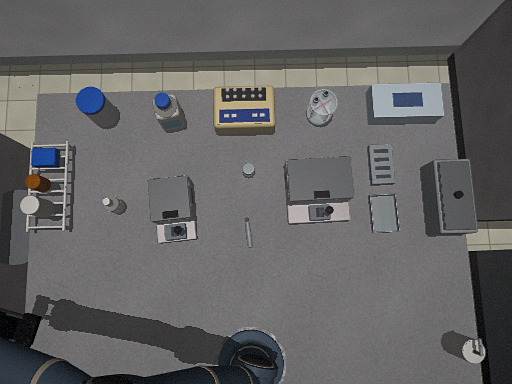

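View pics/side0.png

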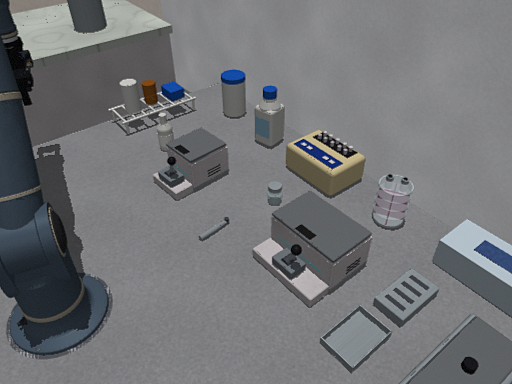

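The narrow steriliser is on the left in the top view: lid near (170,198), patch (170,214), ball about (180,231). The spray stands just to its left at (113,205) and the jar at (249,170). Next I'll measure.

```bash
cat > h.py <<'E'
import numpy as np,cv2
from scipy.spatial.transform import Rotation as R
from plant import get_obs, optics
def rot(q): return R.from_quat([q[1],q[2],q[3],q[0]]).as_matrix()
def ray(c,p): 
    return np.array(c['origin']),rot(c['attitude'])@np.array([(p[0]-c['cx'])/c['fx'],(p[1]-c['cy'])/c['fy'],1])
def onz(c,p,z):
    o,d=ray(c,p);return o+d*(z-o[2])/d[2]
def proj(c,P):
    q=rot(c['attitude']).T@(np.array(P)-c['origin']);return np.array([c['fx']*q[0]/q[2]+c['cx'],c['fy']*q[1]/q[2]+c['cy']])
def two(c1,p1,c2,p2):
    o1,d1=ray(c1,p1);o2,d2=ray(c2,p2)
    s=np.linalg.lstsq(np.c_[d1,-d2],o2-o1,rcond=None)[0];a=o1+s[0]*d1;b=o2+s[1]*d2
    return (a+b)/2,np.linalg.norm(a-b)
def dark(c,box,th):
    x0,y0,x1,y1=box;g=c['color'][y0:y1,x0:x1].max(2)
    n,l,s,m=cv2.connectedComponentsWithStats((g<th).astype(np.uint8))
    return [(np.round(m[i]+[x0,y0],1).tolist(),s[i].tolist()) for i in range(1,n) if s[i,4]>8]
E
python3 - <<'E'
from h import *
t=optics.camera('top');s=optics.camera('side')
print('top',dark(t,(140,170,205,245),35));print('side',dark(s,(145,120,235,200),35))
a=cv2.resize(t['color'][170:250,95:205],None,fx=5,fy=5,interpolation=2)[:,:,::-1]
b=cv2.resize(s['color'][115:200,145:235],None,fx=5,fy=5,interpolation=2)[:,:,::-1]
im=np.zeros((825,550,3),np.uint8);im[:400,:550]=a;im[400:825,:450]=b
im=cv2.resize(im,(400,600));cv2.imwrite('pics/crop1.png',im)
# lid region mask in top: grey vs. surroundings
g=t['color'].max(2);
for th in (70,80,90): pass
print(t['color'][195,165:172].tolist(),t['color'][195,140:143].tolist(),t['color'][225,205].tolist())
E
```

```text
top [([174.8, 212.0], [29, 40, 9, 7, 20]), ([177.8, 229.0], [34, 56, 8, 8, 28])]
side [([181.5, 149.1], [30, 25, 14, 9, 57]), ([171.3, 160.6], [23, 37, 8, 8, 47])]
[[108, 110, 111], [112, 110, 113], [110, 109, 111], [107, 108, 112], [106, 106, 113], [111, 112, 112], [112, 109, 115]] [[116, 116, 118], [115, 111, 115], [120, 119, 120]] [118, 117, 119]
```

View pics/crop1.png

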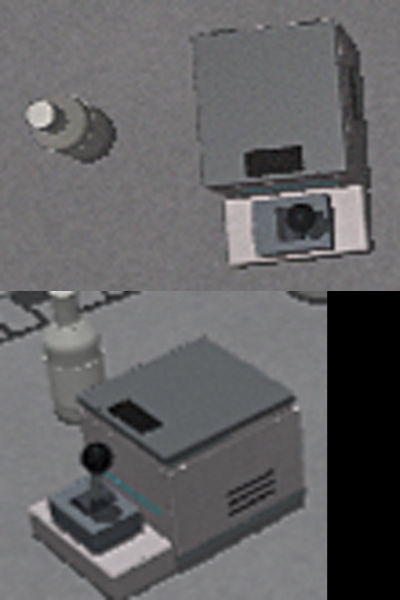

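The crop shows the patch at top px (170.2,214.4) and the ball at (177.5,230), leaning right. Lid corners and both views give the pose.

```bash
python3 - <<'E'
from h import *
t=optics.camera('top');s=optics.camera('side')
# refine patch in top by threshold
print(dark(t,(155,205,185,222),60),dark(t,(170,222,188,240),40),dark(s,(175,140,195,160),50))
cs=[(193,35),(332,22),(350,178),(205,187)]
W=[onz(t,(95+u/3.636,170+v/3.636),.116) for u,v in cs]
print(np.round(W,3).tolist())
print([round(float(np.linalg.norm(W[i]-W[(i+1)%4])),4) for i in range(4)])
mid=sum(W)/4; ax=(W[0]+W[1]-W[2]-W[3]);print('yaw by x',np.degrees(np.arctan2(ax[1],ax[0])))
ay=(W[0]+W[3]-W[1]-W[2]);print('yaw by y',np.degrees(np.arctan2(-ay[0],ay[1])),'lid mid',mid)
P=onz(t,(170.2,214.4),.117);B=onz(t,(177.6,229.7),.105)
print('patch',P,onz(s,(181.8,149.3),.117),two(t,(170.2,214.4),s,(181.8,149.3)))
print('ball',B,onz(s,(171.3,160.7),.105),two(t,(177.6,229.7),s,(171.3,160.7)))
yaw=np.radians(5)
for d in (0,5,10):
    y=np.radians(d);r=np.array([[np.cos(y),-np.sin(y)],[np.sin(y),np.cos(y)]])
    print(d,'origin from lid',mid[:2]-r@[.0195,0],'patch',P[:2]-r@[-.034,0],'ball',B[:2]-r@[-.085,-.029])
E
```

```text
[([169.8, 214.0], [7, 5, 16, 9, 109])] [([177.5, 229.5], [4, 4, 8, 8, 44])] [([181.3, 149.0], [0, 5, 14, 9, 66])]
[[0.596, 0.317, 0.116], [0.605, 0.193, 0.116], [0.465, 0.178, 0.116], [0.461, 0.305, 0.116]]
[0.1237, 0.1402, 0.1268, 0.136]
yaw by x 5.692684838908075
yaw by y 2.9427407380736756 lid mid [0.53170987 0.2481748  0.116     ]
patch [0.48148004 0.24478637 0.117     ] [0.48455457 0.24259519 0.117     ] (array([0.48322221, 0.2440952 , 0.11644092]), np.float64(0.0037174693521143808))
ball [0.43312583 0.2231934  0.105     ] [0.43764243 0.22671616 0.105     ] (array([0.4340375 , 0.22197036, 0.10908405]), np.float64(0.002654560172622472))
0 origin from lid [0.51220987 0.2481748 ] patch [0.51548004 0.24478637] ball [0.51812583 0.2521934 ]
5 origin from lid [0.51228407 0.24647526] patch [0.51535066 0.24774967] ball [0.51527486 0.25949128]
10 origin from lid [0.51250612 0.24478866] patch [0.51496351 0.25069041] ball [0.51179869 0.26651292]
```

Emit:
{"api": "apply_moves", "payload": {"targets": [{"travel":[1.5,-3,0],"spin":3,"claw":0},{"travel":[1.5,-3,0],"spin":3,"claw":0},{"travel":[1.5,-3,0],"spin":3,"claw":0},{"travel":[1.5,-3,0],"spin":3,"claw":0},{"travel":[1.5,-3,0],"spin":3,"claw":0},{"travel":[1.5,-3,0],"spin":3,"claw":0},{"travel":[1.5,-3,0],"spin":3,"claw":0},{"travel":[1.5,-3,0],"spin":0,"claw":0}], "newtons": 20}}

```text
clock: 0.97
eef_pos: [0.3088, 0.4066, 0.2227]
ee_rot: [0.0, -0.043, 0.999, 0.0]
ft_force: [0.7, 0.6, 0.2]
opening: 0.474
```

Emit:
{"api": "apply_moves", "payload": {"targets": [{"travel":[1.6,-3,0],"spin":0,"claw":0},{"travel":[1.6,-3,0],"spin":0,"claw":0},{"travel":[1.6,-3,0],"spin":0,"claw":0},{"travel":[1.6,-3,0],"spin":0,"claw":0},{"travel":[1.6,-3,0],"spin":0,"claw":0},{"travel":[1.6,-3,0],"spin":0,"claw":0},{"travel":[1.6,-3,0],"spin":0,"claw":0},{"travel":[1.5,-3.2,0],"spin":0,"claw":0}]}}

```text
clock: 1.63
eef_pos: [0.436, 0.165, 0.2229]
ee_rot: [0.0, -0.042, 0.999, 0.0]
ft_force: [0.3, 0.9, -0.7]
opening: 0.01
```

Emit:
{"api": "apply_moves", "payload": {"targets": [{"travel":[0,0,-3],"spin":0,"claw":0},{"travel":[0,0,-3],"spin":0,"claw":0},{"travel":[0,0,-3],"spin":0,"claw":0},{"travel":[0,0,-2],"spin":0,"claw":0},{"travel":[0,0,0],"spin":0,"claw":0}]}}

```text
clock: 2.05
eef_pos: [0.4325, 0.1648, 0.1092]
ee_rot: [-0.004, -0.042, 0.999, -0.002]
ft_force: [0.1, 0.1, 0.3]
opening: 0.005
```

```bash
python3 - <<'E'
from h import *
o=get_obs();print(o['clock'],np.round(o['eef_pos'],4),o['ft_force'])
t=optics.camera('top');s=optics.camera('side')
print('tcp px',proj(t,o['eef_pos']),proj(s,o['eef_pos']))
a=cv2.resize(t['color'][170:260,125:235],(550,450),interpolation=2)
b=cv2.resize(s['color'][115:215,125:235],(550,500),interpolation=2)
im=cv2.resize(np.vstack([a,b]),None,fx=.63,fy=.63)[:,:,::-1];cv2.imwrite('pics/pre.png',im)
E
```

```text
2.05 [0.4325 0.1648 0.1092] [0.11461862 0.13091234 0.33265795]
tcp px [195.72260684 229.31887932] [180.3437866  170.11317352]
```

View pics/pre.png

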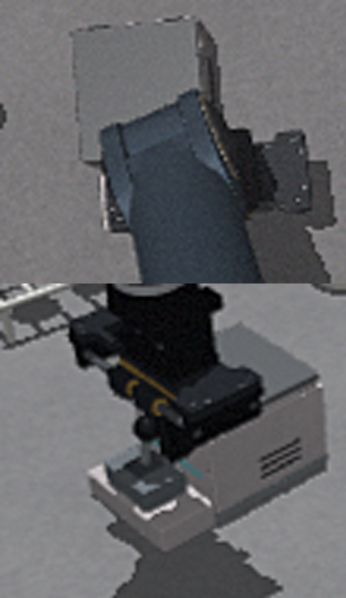

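```bash
python3 -c "
from plant import get_obs;import numpy as np
o=get_obs();print(np.round(o['joints'],3),np.round(o['joint_vel'],3))"
```

```text
[-0.577  0.271  0.143  2.134 -0.057  0.74   1.257] [-0.003 -0.031  0.002 -0.031  0.002  0.     0.   ]
```

Emit:
{"api": "apply_moves", "payload": {"targets": [{"travel":[0,0.5,-0.7],"spin":0,"claw":0},{"travel":[0,0.5,-0.6],"spin":0,"claw":0},{"travel":[0,0,0],"spin":0,"claw":0}]}}

```text
clock: 2.4
eef_pos: [0.4354, 0.1778, 0.0996]
ee_rot: [0.0, -0.043, 0.999, 0.001]
ft_force: [-0.3, -0.1, 0.3]
opening: 0.002
```

Emit:
{"api": "apply_moves", "payload": {"targets": [{"travel":[-0.1,0.7,-0.3],"spin":0,"claw":0},{"travel":[-0.1,0.7,0],"spin":0,"claw":0},{"travel":[-0.1,0.7,0],"spin":0,"claw":0},{"travel":[0,0.7,0],"spin":0,"claw":0},{"travel":[-0.1,0.7,0],"spin":0,"claw":0},{"travel":[0,0.7,0],"spin":0,"claw":0}]}}

```text
clock: 2.9
eef_pos: [0.4312, 0.2188, 0.0967]
ee_rot: [0.0, -0.042, 0.999, -0.0]
ft_force: [0.2, -1.7, 0.7]
opening: 0.001
```

Contact: 1.7 N, the lever is moving.

Emit:
{"api": "apply_moves", "payload": {"targets": [{"travel":[-0.1,0.6,0],"spin":0,"claw":0},{"travel":[0,0.6,0],"spin":0,"claw":0},{"travel":[-0.1,0.5,0],"spin":0,"claw":0},{"travel":[0,0.4,0],"spin":0,"claw":0}]}}

```text
clock: 3.23
eef_pos: [0.4289, 0.2398, 0.0963]
ee_rot: [-0.0, -0.042, 0.999, -0.0]
ft_force: [0.4, -0.9, -1.9]
opening: 0.004
```

Emit:
{"api": "apply_moves", "payload": {"targets": [{"travel":[0,0.3,0],"spin":0,"claw":0},{"travel":[0,0.3,0],"spin":0,"claw":0}]}}

```text
clock: 3.4
eef_pos: [0.4289, 0.2452, 0.0963]
ee_rot: [-0.0, -0.042, 0.999, -0.0]
ft_force: [0.2, -1.3, -0.6]
opening: 0.009
```

Emit:
{"api": "apply_moves", "payload": {"targets": [{"travel":[0,0.3,0],"spin":0,"claw":0},{"travel":[0,0.2,0],"spin":0,"claw":0}]}}

```text
clock: 3.57
eef_pos: [0.4289, 0.2462, 0.0961]
ee_rot: [-0.002, -0.041, 0.999, -0.003]
ft_force: [-0.9, -12.6, 5.2]
opening: 0.005
```

Emit:
{"api": "apply_moves", "payload": {"targets": [{"travel":[0,0.2,0],"spin":0,"claw":0},{"travel":[0,0.1,0],"spin":0,"claw":0}]}}

```text
clock: 3.73
eef_pos: [0.4289, 0.2463, 0.0961]
ee_rot: [-0.002, -0.04, 0.999, -0.005]
ft_force: [-0.5, -17.0, 7.5]
opening: -0.0
```

Emit:
{"api": "apply_moves", "payload": {"targets": [{"travel":[0,-1.5,0],"spin":0,"claw":0},{"travel":[0,-2,0],"spin":0,"claw":0},{"travel":[0,-2,1],"spin":0,"claw":0},{"travel":[0,0,3.5],"spin":0,"claw":0},{"travel":[0,0,3.5],"spin":0,"claw":0},{"travel":[0,0,3],"spin":0,"claw":0},{"travel":[0,-2,2],"spin":0,"claw":0},{"travel":[0,0,0],"spin":0,"claw":0}]}}

```text
clock: 4.4
eef_pos: [0.4323, 0.177, 0.2313]
ee_rot: [0.004, -0.04, 0.999, 0.002]
ft_force: [0.6, -0.2, -0.2]
opening: 0.007
```

```bash
python3 - <<'E'
from h import *
o=get_obs();print(o['clock'],np.round(o['eef_pos'],4),np.round(o['ee_rot'],3),o['ft_force'])
w=optics.camera('wrist');s=optics.camera('side');print(np.round(w['hand_eye'],3).tolist())
b=cv2.resize(s['color'][105:205,125:235],(512,465),interpolation=2)[:384]
im=np.hstack([cv2.resize(w['color'],(400,300)),cv2.resize(b,(400,300))])[:,:,::-1];cv2.imwrite('pics/off.png',im)
E
```

```text
4.4 [0.4323 0.177  0.2313] [ 0.004 -0.04   0.999  0.002] [ 0.6494715  -0.23703158 -0.18334792]
[[0.001, -0.957, -0.29, 0.08], [1.0, 0.001, 0.0, -0.001], [0.0, -0.29, 0.957, -0.161], [0.0, 0.0, 0.0, 1.0]]
```

View pics/off.png

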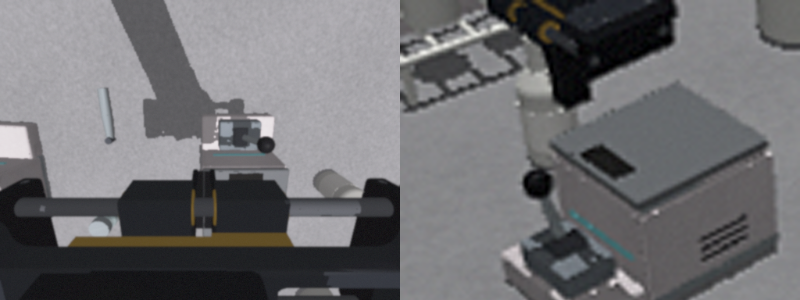

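```bash
python3 - <<'E'
from h import *
s=optics.camera('side');print(dark(s,(150,120,178,165),35))
O=np.array([.515,.248]);y=np.radians(4.5);r=np.array([[np.cos(y),-np.sin(y)],[np.sin(y),np.cos(y)]])
for th in (0,.8,.9,1.0):
    a=(th-.5)*1.0;P=np.r_[O+r@[-.085,.06*np.sin(a)],.052+.06*np.cos(a)];print(th,proj(s,P))
E
```

```text
[([171.0, 126.2], [14, 0, 14, 16, 155]), ([162.3, 155.2], [9, 32, 7, 7, 42])]
0 [172.17961958 163.64027678]
0.8 [163.1253564 155.649738 ]
0.9 [162.17919202 155.41926894]
1.0 [161.30982134 155.37362506]
```

Emit:
{"api": "apply_moves", "payload": {"targets": [{"travel":[1.0,1.4,0],"spin":0,"claw":0},{"travel":[1.0,1.4,-1],"spin":0,"claw":0},{"travel":[1.0,1.4,-1],"spin":0,"claw":0},{"travel":[1.0,1.4,-1.5],"spin":0,"claw":0},{"travel":[0.8,1.3,-1.5],"spin":0,"claw":0},{"travel":[0,0,-2.5],"spin":0,"claw":0},{"travel":[0,0,-2],"spin":0,"claw":0},{"travel":[0,0,0],"spin":0,"claw":0}]}}

```text
clock: 5.22
eef_pos: [0.4734, 0.2464, 0.1258]
ee_rot: [-0.005, -0.043, 0.999, -0.003]
ft_force: [-1.2, -0.2, -0.5]
opening: 0.003
```

Emit:
{"api": "apply_moves", "payload": {"targets": [{"travel":[0.4,-0.1,0],"spin":0,"claw":0},{"travel":[0,0,0],"spin":0,"claw":0},{"travel":[0,0,0],"spin":0,"claw":0}]}}

```text
clock: 5.47
eef_pos: [0.4823, 0.2466, 0.1326]
ee_rot: [0.001, -0.042, 0.999, 0.001]
ft_force: [0.6, 0.3, -0.7]
opening: 0.001
```

Emit:
{"api": "apply_moves", "payload": {"targets": [{"travel":[0,-0.1,-0.5],"spin":0,"claw":0},{"travel":[0,0,-0.5],"spin":0,"claw":0},{"travel":[0,0,-0.4],"spin":0,"claw":0},{"travel":[0,0,-0.3],"spin":0,"claw":0},{"travel":[0,0,-0.2],"spin":0,"claw":0},{"travel":[0,0,-0.2],"spin":0,"claw":0}]}}

```text
clock: 5.97
eef_pos: [0.4809, 0.2451, 0.1109]
ee_rot: [-0.0, -0.042, 0.999, -0.0]
ft_force: [-3.3, -1.4, 10.2]
opening: 0.009
```

Emit:
{"api": "apply_moves", "payload": {"targets": [{"travel":[0,0,-0.2],"spin":0,"claw":0},{"travel":[0,0,-0.1],"spin":0,"claw":0},{"travel":[0,0,0],"spin":0,"claw":0}]}}

```text
clock: 6.22
eef_pos: [0.481, 0.2452, 0.11]
ee_rot: [-0.001, -0.042, 0.999, 0.0]
ft_force: [-7.4, -3.2, 20.0]
opening: 0.005
```

Emit:
{"api": "apply_moves", "payload": {"targets": [{"travel":[0,0,1.5],"spin":0,"claw":0},{"travel":[0,0,3.5],"spin":0,"claw":0},{"travel":[0,0,4],"spin":0,"claw":0},{"travel":[0,0,4],"spin":0,"claw":0},{"travel":[0,0,3],"spin":0,"claw":0},{"travel":[0,-3,1],"spin":0,"claw":0},{"travel":[0,-4,0],"spin":0,"claw":0},{"travel":[0,-4,0],"spin":0,"claw":0}]}}

```text
clock: 6.88
eef_pos: [0.4816, 0.135, 0.2786]
ee_rot: [0.001, -0.043, 0.999, 0.001]
ft_force: [0.0, -0.1, -0.3]
opening: 0.004
```

Emit:
{"api": "apply_moves", "payload": {"targets": [{"travel":[0,-4,0],"spin":0,"claw":0},{"travel":[0,-4,0],"spin":0,"claw":0},{"travel":[0,-3,0],"spin":0,"claw":0},{"travel":[0,-3,0],"spin":0,"claw":0},{"travel":[0,0,0],"spin":0,"claw":0},{"travel":[0,0,0],"spin":0,"claw":0}]}}

```text
clock: 7.38
eef_pos: [0.4811, -0.0065, 0.2775]
ee_rot: [0.0, -0.04, 0.999, 0.0]
ft_force: [-0.3, 0.1, 0.6]
opening: 0.007
```

```bash
python3 - <<'E'
from h import *
o=get_obs();print(o['clock'],np.round(o['eef_pos'],4),o['ft_force'])
t=optics.camera('top');s=optics.camera('side')
print(dark(s,(150,135,178,170),35),dark(t,(165,220,190,240),40))
im=np.hstack([cv2.resize(t['color'][140:265,90:260],(400,294)),cv2.resize(s['color'][75:200,110:280],(400,294))])[:,:,::-1];cv2.imwrite('pics/fin.png',im)
E
```

```text
7.3833 [ 0.4811 -0.0065  0.2775] [-0.2921916   0.11643806  0.56167426]
[([162.3, 155.1], [9, 17, 7, 7, 41])] [([165.4, 231.0], [0, 8, 2, 7, 12])]
```

View pics/fin.png

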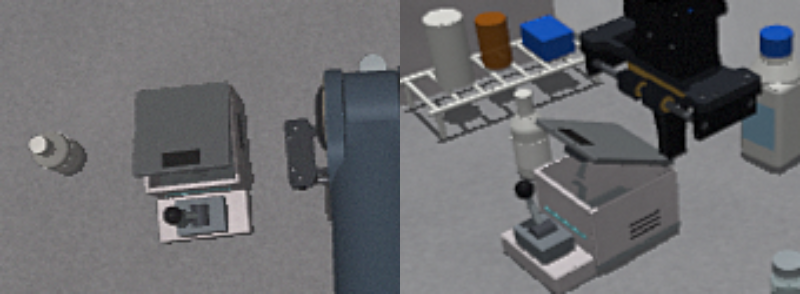

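The lid stands ajar and the lever leans left, with the ball at (163.5,231) in the top view. I'll check the lever's travel once more with numbers.

```bash
python3 - <<'E'
from h import *
t=optics.camera('top');s=optics.camera('side')
d=dark(t,(155,222,180,240),40);e=dark(s,(150,135,178,170),35);print(d,e)
a=onz(t,d[0][0],.105);b=onz(t,(177.5,229.5),.105);print(a,b,a-b,two(t,d[0][0],s,e[0][0]))
E
```

```text
[([163.3, 230.9], [5, 6, 8, 7, 39])] [([162.2, 155.3], [9, 17, 7, 7, 40])]
[0.43053208 0.26881822 0.105     ] [0.43377145 0.22351286 0.105     ] [-0.00323937  0.04530537  0.        ] (array([0.43050136, 0.26896822, 0.10440476]), np.float64(0.00015922827082479103))
```

```bash
python3 -c "
from plant import ticket;print(ticket.sign_off())"
```

```text
the job is handed in; nothing more can be done
None
```

The narrow steriliser's lamp is switched off and its lid stands ajar; I handed the job in at about 7.4 s on the robot's clock.

- **Lever:** I pushed it from right to left with the shut fingers until it met its hard stop, at about 17 N. The last camera check puts the ball at (0.431, 0.269, 0.104) m, within about 3 mm of where I expected it for fully left.
- **Lid:** only after that I pressed the touch patch down to its stop, at about 20 N, and let go. The last picture shows the lid standing ajar, and the arm was clear of everything with about zero force on the tool.
- **Bystanders:** I never came near the wide steriliser. The spray stands upright in the last picture. I did not measure any bystander's position again, and the last crop does not show the handpiece, tray or cassette.
- **Disagreement:** the ball moved about 45 mm sideways, not the nominal 58 mm. It had started at y 0.223 m, so the lever was probably about 0.2 rad off its right stop at the beginning. The side view alone read about 0.9 to 1.0 rad at the end. The two-view fix and the force at the stop both indicate full travel.

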